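# Seat the pepper mill on its drive dock

### The arm

A 6-joint arm with a two-finger parallel gripper is mounted at the origin on the work surface. World frame = base frame: x ahead of the robot, y to its left, z up, the work surface at z = 0. Lengths are in m, angles in rad, forces in N, time in s.
With the tool pointing down it reaches from about 0.275 to 0.825 m from the base axis. Payload 5.2 kg.
Tool frame: the origin (TCP) lies midway between the tips of the shut fingers; the grasp point (between the pads) lies ctrl.grip_depth behind it (ctrl.grip_depth is the distance from the TCP to the grasp point, in m); z points along the fingers, y is the line along which they close (so a half turn about z gives the same grasp; the last joint's range is limited). The gripper opens to 93 mm and grips with 3 to 60 N. Pads are 15 mm wide; open, the fingers measure 128 mm over their backs; the gripper's body (75 mm by 188 mm) begins 65 mm behind the grasp point.
Start: joints at [-1.449, 0.259, 1.535, -0, 1.348, -0.203], TCP at [0.176, -0.521, 0.219] pointing down, gripper open.
Joint ranges: [-3.14, 3.14], [-0.91, 2.08], [0.19, 2.58], [-1.22, 4.36], [0.22, 2.71], [-3.12, 3.12]. Speed limits (rad/s): [2.57, 2.57, 3.14, 3.14, 3.14, 3.14].

### API

Orientations are given as a unit quaternion [x, y, z, w].
In Python, from cell import ctrl, camera, job gives the robot as it stands. The module is installed in compiled form; this text tells all that it offers.
- The arm moves only by the tool step_arm, never from a script. Its arguments are lists of equal length, an entry for each row: "xyz": the shift along the world's x, y, z in units of 60 mm (1.0 is 60 mm), a list of three; "twist": the turn, a rotation vector about the world's x, y, z in units of 30 degrees (1.0 is 30 degrees), a list of three; "jaw": the opening, from 0 (shut) to 1 (fully open). A call has 1 to 5 rows; each row shifts and turns the commanded pose from where the row before left it; what a row does not reach is not made up. A row lasts 1/8 s, in which the tool goes at most 62.5 mm and 10.7 degrees, less where a joint would pass 70% of its speed; a pose out of reach is approached as far as the arm can. A call with a number of a shift or a turn outside -1 to 1 is refused whole. A call with a gripper value outside its range is refused whole. The fingers move at their own pace and stop on an object; "newtons" is the grip in N (left out, the last holds). Time passes only in rows, so rows that do not move let the fingers close. It gives the time, the measured TCP pose, the force, the opening and the grip force at its end, in the units of the state.
- ctrl.sense(): the state, without advancing time (a new reading comes with each control period).
- camera(name): name is "scene" or "top"; returns a dict with "image" (400x640x3 uint8, red, green, blue), "vertical_fov" (degrees; the focal length in pixels is half the picture's height over the tangent of half this angle, whatever the lens; pixels are square), "cx", "cy" (the principal point, pixels), "dist" ([k1, k2, p1, p2, k3] as OpenCV has them; the pictures are not rectified), "R" (3x3) and "t" (3): a world point X has camera coordinates R X + t. Camera axes: x right, y down, z forward; pixel columns grow to the right and rows downward; lengths in m; the calibration is good to about 2 mm. A picture is of the moment at which its call begins. There is no depth.
- job.job_done(): hands the job in; it is judged then, once.
The state is a dict: "time": time; "qpos": joint angles; "qvel": joint speeds; "joint_torque": joint torques, N m; "eef_pos": TCP position; "tcp_rot": TCP orientation; "ft_force": force on the tool from outside, world axes, zero at the start; "moment": the same for the moment, N m; "grip_width": finger opening in m; "finger_force": force on a finger pad.
Only numpy, scipy, OpenCV 4.12 (cv2) and the standard library are available. Lean on these libraries where they do the work, as an engineer would, in place of code of your own. Each camera call takes 0.05 s, during which the arm holds its last target. There are 200 camera calls.

### The job

The stainless pepper mill is parked in one of the pockets of the egg-tray stack. Lift it out, set its tapered foot into the drive dock, feel for the angle at which the slot under its collar drops over the spindle's two dogs, press it firmly fully home without forcing it, and let go so that it stands upright and seated. Leave the eggs, the egg cooker and the spoon where they are.

Things in the scene. Friction and masses are not known exactly. Their poses are not given: they have to be found in the camera images.
- mill_grip (a point): Centre of the grip at the top of the stainless pepper mill (0.14 to 0.28 kg): a block 40 mm long (x), 26 mm wide (y), 42 mm high; grasp it across its width (y). Below it a waisted body up to 42 mm across, then a round collar, 48 mm across, 15 mm high, its flat underside 91 mm below this point, then a tapered shank. z is the mill's axis, up.
- mill_seat (a point): Point on the mill's axis level with the collar's underside; axes as mill_grip. Below it hangs the 40 mm long shank, 30 mm across at the collar, 20 mm at the tip. A drive slot, 8 mm wide, 7 mm deep, runs across the collar's underside along x (the long way of the grip): it fits at two angles, half a turn apart. Parked, the collar sits on the trays' top.
- dock: White round motor dock, fixed, 100 mm across, a small dark rocker on its front (-x). Origin at the centre of its underside, z up. On its axis a stiff steel spindle that turns only under about 0.25 N m, so the mill slides round on the dogs under light pressure. Touch down slowly; press home with about 10 N; more than 60 N on the dock or spindle counts as forcing.
- dock_face (a point): Centre of the spindle's face, 55 mm above the dock's origin; axes as the dock. Bore 31.6 mm wide here, 48 mm deep, tapered like the shank. Two dogs, 5 mm high, 6 mm wide, stand on the face 17 to 24 mm either side of the axis; their line is at an unmeasured angle within 0.6 rad of the dock's x. mill_seat is 5 mm above this point when resting on the dogs, level with it when home.
- trays: Stack of three white plastic egg trays, fixed, 128 by 186 mm, 46 mm high, origin at the centre of its underside. Six round pockets of 34 mm diameter, open to the bottom, 2 along x by 3 along y at 58 mm pitch, centred on the stack.
- egg0: White egg, 42 mm across and 53 mm tall, standing in a pocket; origin at its widest height, about 12 mm above the trays' top; it reaches 44 mm above the trays.
- egg1: A second egg, the same.
- cooker: Slim red egg cooker, round, 104 mm across, 129 mm tall, origin at the centre of its underside. A bystander.
- spoon: White ceramic spoon, about 175 mm long, lying flat on the shelf, handle towards its own -x; origin at the underside. A bystander.
Not all that is in view belongs to the job. Of the things that look like the part that bears mill_grip, the middle-sized one is meant.

How it is judged:
On the way, in this order (a step that is already met when the one before it is completed fails the run):
1. the mill is lifted upright clear of the egg trays (height (world z) of mill_seat above 0.08 m and angle between mill_seat's own z axis and vertical below 0.3 rad), for 0.1 s.
2. the mill is fully home over the dogs and pressed down there with more than 5 N (z of mill_seat in the frame of dock_face between -0.0025 and 0.0025 m and horizontal distance between mill_seat and dock_face below 0.003 m and angle between mill_seat's own z axis and vertical below 0.05 rad and contact force between dock and anything else above 5 N), for 0.1 s.
At the end, for the whole second after the job is handed in: The collar sits on the spindle face (mill_seat level with dock_face within 2.5 mm; on the dogs it would be 5 mm high), within 3 mm of the dock's axis, upright within 0.05 rad, released and still so a second later (z of mill_seat in the frame of dock_face between -0.0025 and 0.0025 m and horizontal distance between mill_seat and dock_face below 0.003 m and angle between mill_seat's own z axis and vertical below 0.05 rad); the robot touches nothing.
It fails at once if the dock or its spindle is loaded with more than 60 N (contact force between dock and anything else above 60 N).
It fails at once if the first egg is moved more than 15 mm (distance of egg0 from where it was at the start of the episode above 0.015 m).
It fails at once if the second egg is moved more than 15 mm (distance of egg1 from where it was at the start of the episode above 0.015 m).
It fails at once if the egg cooker is moved more than 20 mm (distance of cooker from where it was at the start of the episode above 0.02 m).
It fails at once if the spoon is moved more than 20 mm (distance of spoon from where it was at the start of the episode above 0.02 m).
It also fails if it takes over 54 s, if anything falls off the work surface, if the arm or the gripper's body presses on something with over 40 N, if the wrist force passes 120 N, or if a joint passes its speed limit or range.

## Working session

There is one attempt and no reset: what is moved stays moved. The work goes in short steps, Python scripts to look and compute and a tool call to move; the robot and the scene stay as the last step left them, time stands still between calls to the robot, and variables do not carry over. Pictures are saved under pics/ and viewed, at most 10 in all, crops included, and the job is handed in when it is done.

Besides the shell and the picture viewer there is one more tool, called after ">>>" as name(argument=value, ...), one argument or row to a line, values as JSON. step_arm: Moves the arm, as the interface text tells. Its arguments: {"type":"object","properties":{"xyz":{"type":"array"},"twist":{"type":"array"},"jaw":{"type":"array"},"newtons":{"type":"number"}},"required":["xyz","twist","jaw"]}

```bash
mkdir -p pics
cat > h.py <<'E'
import numpy as np, cv2
from cell import ctrl, camera, job
def K(c):
    f=200/np.tan(np.radians(c["vertical_fov"])/2)
    return np.array([[f,0,c["cx"]],[0,f,c["cy"]],[0,0,1.]])
def snap(n,tag):
    c=camera(n); cv2.imwrite(f"pics/{tag}.png",c["image"][:,:,::-1]); np.save(f"pics/{tag}.npy",c,allow_pickle=True); return c
def load(tag): return np.load(f"pics/{tag}.npy",allow_pickle=True).item()
def ray(c,uv):
    p=cv2.undistortPoints(np.array([[uv]],float),K(c),np.array(c["dist"],float))[0,0]
    R=np.array(c["R"]);d=R.T@np.array([p[0],p[1],1]);return -R.T@np.array(c["t"]),d
def onz(c,uv,z):
    o,d=ray(c,uv);return o+d*(z-o[2])/d[2]
def proj(c,X):
    R=np.array(c["R"],float);return cv2.projectPoints(np.array(X,float).reshape(-1,1,3),cv2.Rodrigues(R)[0],np.array(c["t"],float),K(c),np.array(c["dist"],float))[0][:,0]
E
python3 - <<'E'
from h import *
for n in("scene","top"):
    c=snap(n,n+"0"); print(n,c["vertical_fov"],-np.array(c["R"]).T@c["t"],c["dist"])
s=ctrl.sense();print(s["time"],s["eef_pos"],s["tcp_rot"],s["ft_force"],s["grip_width"],ctrl.grip_depth)
E
```

```text
scene 44.026994421664114 [ 1.24902669 -0.02698788  0.85374129] [-0.03878838  0.          0.          0.          0.        ]
top 49.48628676955072 [0.50553912 0.01491246 0.91743725] [-0.08870449  0.          0.          0.          0.        ]
0.1 [ 0.17546334 -0.52075881  0.21791259] [ 9.86847279e-01  1.61653323e-01  2.92763609e-05 -8.06441459e-04] [-0.40645976 -0.24356407 -0.3896651 ] 0.09249911348878109 0.0188
```

View pics/scene0.png

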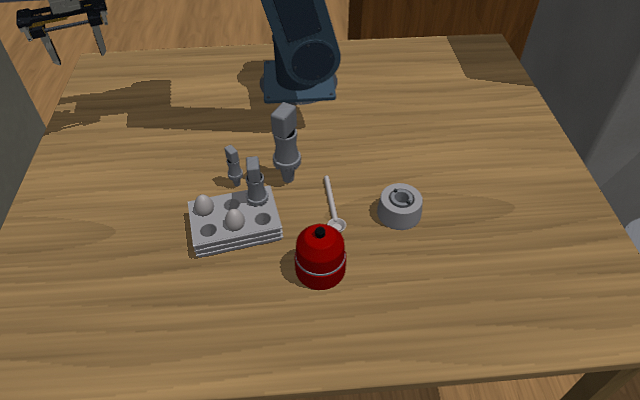

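View pics/top0.png

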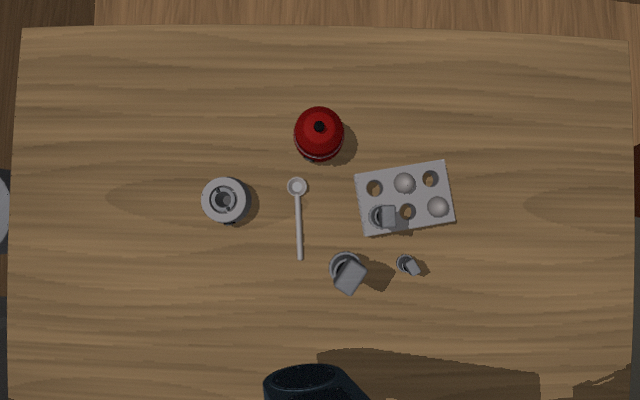

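The mill in the tray, at about (385,216) in the top view, is the middle-sized one. The dock is at (226,200). I'll zoom in on both.

Run:
```python
from h import *
a=cv2.imread("pics/top0.png");b=cv2.imread("pics/scene0.png")
def cr(i,x,y,w,h): return cv2.resize(i[y:y+h,x:x+w],(400,300),interpolation=cv2.INTER_CUBIC)
m=np.vstack([np.hstack([cr(a,350,155,112,84),cr(a,196,175,60,45)]),np.hstack([cr(b,184,140,112,84),cr(b,370,175,72,54)])])
cv2.imwrite("pics/m0.png",m)
```

```text
(no output)
```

View pics/m0.png

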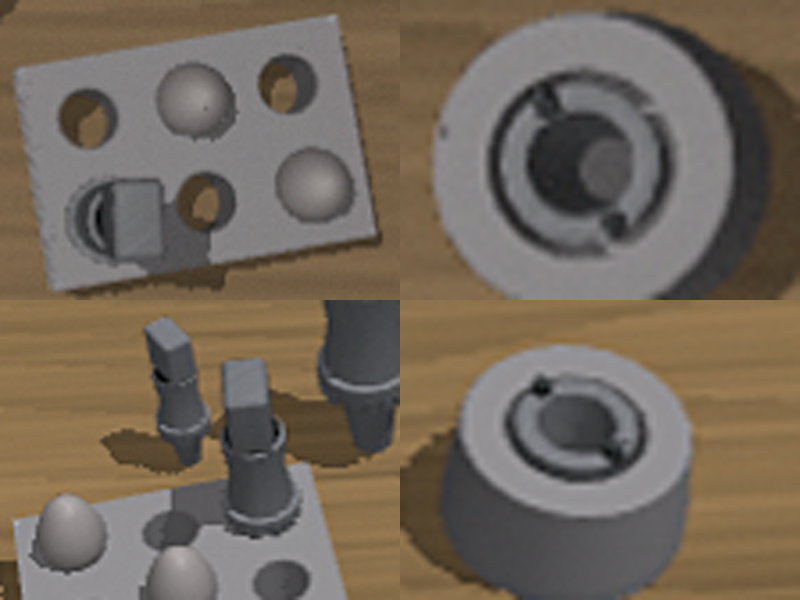

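```bash
cat > m.py <<'E'
from h import *
c=load("top0")
A=lambda p:(350+p[0]/3.5714-.36,155+p[1]/3.5714-.36)
B=lambda p:(196+(p[0]-400)/6.667-.4,175+p[1]/6.667-.4)
P=lambda pts,f,z:np.array([onz(c,f(p),z)[:2] for p in pts])
T=P([(14,70),(338,15),(378,236),(52,290)],A,.046);print("tray",T,T.mean(0),[np.linalg.norm(T[i]-T[i-1]) for i in range(4)])
G=P([(113,180),(161,178),(162,257),(113,260)],A,.158);g=G.mean(0);print("grip",G,g,[np.linalg.norm(G[i]-G[i-1]) for i in range(4)])
v=(G[0]-G[3])+(G[1]-G[2]);print("gripyaw",np.arctan2(v[1],v[0]))
e=(T[0]-T[1])+(T[3]-T[2]);e=e/np.linalg.norm(e);x=np.array([e[1],-e[0]]);print("trayyaw",np.arctan2(x[1],x[0]))
print("pocket",[ (i,j,T.mean(0)+x*.029*i+e*.058*j) for i in(-1,1) for j in(-1,0,1)])
D=P([(545,97),(613,225)],B,.06);print("dogs",D,D.mean(0),np.linalg.norm(D[0]-D[1]),"ang",np.arctan2(*(D[0]-D[1])[::-1]))
# dock outer circle at z~.06 : crop extremes
print("rimL/R", P([(432,160),(735,160)],B,.06))
s=load("scene0")
print("scene dogs",[onz(s,(370+p[0]/5.556-.4,175+p[1]/5.556-.4),.06)[:2] for p in [(143,86),(212,154)]])
gt=[onz(s,(184+p[0]/3.5714-.36,140+p[1]/3.5714-.36),.158)[:2] for p in [(222,62),(264,60),(269,106),(225,110)]];print("scene grip",gt,np.mean(gt,0))
E
python3 m.py
```

```text
tray [[ 0.59176174 -0.05841317]
 [ 0.62712195 -0.24323792]
 [ 0.50164076 -0.26707171]
 [ 0.46820848 -0.08173463]] [ 0.54718323 -0.16261436] [np.float64(0.12573502758211422), np.float64(0.18817686519073926), np.float64(0.12772462504215554), np.float64(0.1883282983287637)]
grip [[ 0.52744599 -0.09853418]
 [ 0.52886532 -0.1222379 ]
 [ 0.49007083 -0.12323024]
 [ 0.48819621 -0.09907987]] [ 0.50864459 -0.11077055] [np.float64(0.03925357943524349), np.float64(0.02374617283238532), np.float64(0.038807176171033644), np.float64(0.02422301752791138)]
gripyaw 0.019704438129344568
trayyaw 0.1837480754179933
pocket [(-1, -1, array([ 0.52926894, -0.22493673])), (-1, 0, array([ 0.51867142, -0.16791312])), (-1, 1, array([ 0.50807391, -0.1108895 ])), (1, -1, array([ 0.58629256, -0.21433921])), (1, 0, array([ 0.57569504, -0.1573156 ])), (1, 1, array([ 0.56509752, -0.10029198]))]
dogs [[0.55572021 0.21273707]
 [0.51798252 0.19129185]] [0.53685137 0.20201446] 0.043405420805769694 ang 0.5167622900535384
rimL/R [[0.53629566 0.24623365]
 [0.53799982 0.15533041]]
scene dogs [array([0.52046616, 0.19153193]), array([0.55835507, 0.21164132])]
scene grip [array([ 0.49221079, -0.12515526]), array([ 0.49260892, -0.10096485]), array([ 0.53088916, -0.09788634]), array([ 0.53199067, -0.12255579])] [ 0.51192488 -0.11164056]
```

Grip at about (0.510, -0.111) with yaw 0.02. Dock at about (0.538, 0.2015) with the dog line at about 0.5 rad. Moving to above the mill now.

>>> step_arm(
  xyz=[
    [0.56,0.68,0.07],
    [0.56,0.68,0.07],
    [0.56,0.68,0.07],
    [0.56,0.68,0.07],
    [0.56,0.68,0.07],
  ],
  twist=[
    [0,0,-0.2],
    [0,0,-0.2],
    [0,0,-0.18],
    [0,0,0],
    [0,0,0],
  ],
  jaw=[1,1,1,1,1],
)

```text
time: 0.72
eef_pos: [0.3442, -0.3157, 0.2395]
tcp_rot: [1.0, 0.01, -0.0, -0.0]
ft_force: [0.4, -0.2, 0.8]
grip_width: 0.0927
finger_force: 0.0
```

>>> step_arm(
  xyz=[
    [0.56,0.68,0.0],
    [0.56,0.68,0],
    [0.56,0.68,0],
    [0.56,0.68,0],
    [0.5,0.6,0],
  ],
  twist=[
    [0,0,0],
    [0,0,0],
    [0,0,0],
    [0,0,0],
    [0,0,0],
  ],
  jaw=[0.75,0.75,0.75,0.75,0.75],
)

```text
time: 1.35
eef_pos: [0.5087, -0.1162, 0.2393]
tcp_rot: [1.0, 0.011, -0.0, -0.0]
ft_force: [-0.7, -0.1, -0.5]
grip_width: 0.07
finger_force: 0.0
```

>>> step_arm(
  xyz=[
    [0.02,0.085,-0.6],
    [0,0,-0.6],
    [0,0,-0.5],
    [0,0,-0.32],
    [0,0,0],
  ],
  twist=[
    [0,0,0],
    [0,0,0],
    [0,0,0],
    [0,0,0],
    [0,0,0],
  ],
  jaw=[0.75,0.75,0.75,0.75,0.6],
)

```text
time: 1.98
eef_pos: [0.5077, -0.1123, 0.1167]
tcp_rot: [1.0, 0.011, -0.002, -0.001]
ft_force: [1.0, -0.5, -0.1]
grip_width: 0.0638
finger_force: 0.0
```

>>> step_arm(
  xyz=[
    [0,0,0],
    [0,0,0],
    [0,0,0],
    [0,0,0],
    [0,0,0],
  ],
  twist=[
    [0,0,0],
    [0,0,0],
    [0,0,0],
    [0,0,0],
    [0,0,0],
  ],
  jaw=[0.2,0.1,0,0,0],
  newtons=30,
)

```text
time: 2.6
eef_pos: [0.5094, -0.1131, 0.1189]
tcp_rot: [1.0, 0.011, 0.0, 0.0]
ft_force: [0.4, 0.5, 2.2]
grip_width: 0.0259
finger_force: 29.6
```

Run:
```python
from h import *
s=ctrl.sense();print(s["time"],s["eef_pos"],s["grip_width"],s["finger_force"],s["ft_force"],s["moment"])
a=snap("top","top1")["image"][:,:,::-1];b=snap("scene","scene1")["image"][:,:,::-1]
def cr(i,x,y,w,h): return cv2.resize(i[y:y+h,x:x+w],(400,300),interpolation=cv2.INTER_CUBIC)
cv2.imwrite("pics/m1.png",np.hstack([cr(a,350,155,112,84),cr(b,184,100,150,112)]))
```

```text
2.6 [ 0.50944458 -0.11305232  0.11893335] 0.02589103439517395 29.59932804107666 [0.39667134 0.50467474 2.17284   ] [ 0.08265794  0.00271348 -0.0378812 ]
```

View pics/m1.png

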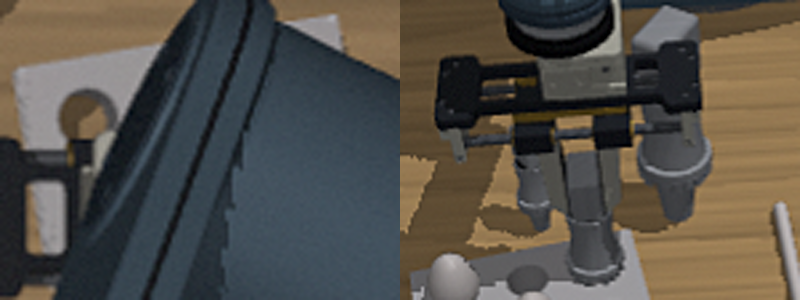

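The mill is held (width 25.9 mm, 30 N). Lifting.

>>> step_arm(
  xyz=[
    [0,0,0.3],
    [0,0,0.6],
    [0,0,0.6],
    [0,0,0.5],
    [0,0,0.2],
  ],
  twist=[
    [0,0,0],
    [0,0,0],
    [0,0,0],
    [0,0,0],
    [0,0,0],
  ],
  jaw=[0,0,0,0,0],
  newtons=40,
)

```text
time: 3.32
eef_pos: [0.5095, -0.1131, 0.2517]
tcp_rot: [1.0, 0.011, 0.001, 0.0]
ft_force: [0.6, -0.3, -2.8]
grip_width: 0.0258
finger_force: 39.5
```

>>> step_arm(
  xyz=[
    [0.05,0.55,0],
    [0.05,0.65,0],
    [0.05,0.65,0],
    [0.05,0.65,0],
    [0.05,0.65,0],
  ],
  twist=[
    [0,0,0.1],
    [0,0,0.2],
    [0,0,0.2],
    [0,0,0.2],
    [0,0,0.1],
  ],
  jaw=[0,0,0,0,0],
)

```text
time: 3.95
eef_pos: [0.5234, 0.0773, 0.2489]
tcp_rot: [0.976, 0.219, -0.001, -0.0]
ft_force: [0.7, -0.1, -2.4]
grip_width: 0.0255
finger_force: 39.5
```

>>> step_arm(
  xyz=[
    [0.05,0.65,0],
    [0.05,0.65,0],
    [0.05,0.5,0],
    [0.05,0.3,0],
    [0,0,0],
  ],
  twist=[
    [0,0,0],
    [0,0,0],
    [0,0,0],
    [0,0,0],
    [0,0,0],
  ],
  jaw=[0,0,0,0,0],
)

```text
time: 4.58
eef_pos: [0.5358, 0.2026, 0.2494]
tcp_rot: [0.976, 0.219, -0.001, 0.0]
ft_force: [0.2, -0.4, -2.2]
grip_width: 0.0261
finger_force: 39.5
```

Run:
```python
from h import *
s=ctrl.sense();print(s["time"],s["eef_pos"],s["tcp_rot"],s["grip_width"],s["finger_force"],s["ft_force"],s["moment"])
a=snap("top","top2")["image"][:,:,::-1];b=snap("scene","scene2")["image"][:,:,::-1]
def cr(i,x,y,w,h): return cv2.resize(i[y:y+h,x:x+w],(400,600),interpolation=cv2.INTER_CUBIC)
cv2.imwrite("pics/m2.png",np.hstack([cr(a,176,125,100,150),cr(b,350,90,100,150)]))
```

```text
4.575 [0.53583981 0.20263202 0.24940715] [ 9.75715413e-01  2.19040365e-01 -8.64271813e-04  6.31988487e-05] 0.026053359000664106 39.5458459854126 [ 0.15958135 -0.39491918 -2.17582833] [-0.09159619  0.00864362  0.01722568]
```

View pics/m2.png

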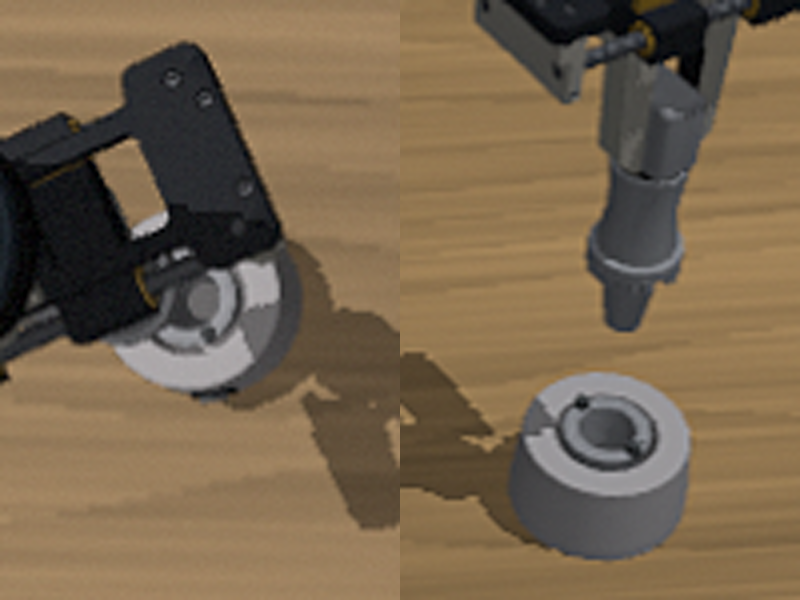

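The mill hangs straight above the dock. I'll check where its tip and collar are against the TCP, and the dock centre, in the scene view.

Run:
```python
from h import *
s=load("scene2")
q=lambda p:(350+(p[0]-400)/4-.4,90+p[1]/4-.4)
inv=lambda P:np.c_[(P[:,0]+.4-350)*4+400,(P[:,1]+.4-90)*4].round(0)
t=np.linspace(0,2*np.pi,60)
circ=lambda x,y,z,r:np.c_[x+r*np.cos(t),y+r*np.sin(t),0*t+z]
x,y,z=.5358,.2026,.2494+.0188
def bb(n,C):
    P=inv(proj(s,C));print(n,P.min(0),P.max(0))
for dx in(-.003,0,.003):
    bb(f"tip{dx}",circ(x+dx,y,z-.131,.010)); bb(" collar bottom",circ(x+dx,y,z-.091,.024))
    g=.441; c_,s_=np.cos(g),np.sin(g)
    print(" griptop",inv(proj(s,[(x+dx+a*c_-b*s_,y+a*s_+b*c_,z+.021) for a,b in[(.02,.013),(.02,-.013)]])).tolist())
for X in(.535,.538,.541):
    bb(f"dock{X} base",circ(X,.2015,0,.05));bb(" top",circ(X,.2015,.058,.05));bb(" bore",circ(X,.2015,.055,.0158))
    a=.5;print(" dogs",inv(proj(s,[(X+k*np.cos(a),.2015+k*np.sin(a),.06) for k in(-.0205,.0205)])).tolist())
im=s["image"].astype(int)
```

```text
tip-0.003 [605. 302.] [644. 329.]
 collar bottom [586. 227.] [682. 292.]
 griptop [[713.0, 94.0], [668.0, 112.0]]
tip0 [606. 306.] [645. 334.]
 collar bottom [587. 231.] [683. 296.]
 griptop [[715.0, 99.0], [669.0, 116.0]]
tip0.003 [607. 310.] [646. 338.]
 collar bottom [588. 235.] [685. 300.]
 griptop [[716.0, 103.0], [671.0, 121.0]]
dock0.535 base [505. 427.] [682. 561.]
 top [514. 357.] [698. 492.]
 bore [576. 405.] [634. 448.]
 dogs [[582.0, 397.0], [630.0, 444.0]]
dock0.538 base [506. 431.] [684. 565.]
 top [514. 361.] [699. 497.]
 bore [577. 409.] [635. 452.]
 dogs [[583.0, 401.0], [631.0, 448.0]]
dock0.541 base [507. 434.] [685. 569.]
 top [515. 365.] [700. 501.]
 bore [578. 413.] [636. 456.]
 dogs [[584.0, 405.0], [632.0, 452.0]]
```

>>> step_arm(
  xyz=[
    [0.04,-0.01,-0.3],
    [0,0,-0.5],
    [0,0,-0.5],
    [0,0,-0.3],
    [0,0,0],
  ],
  twist=[
    [0,0,0],
    [0,0,0],
    [0,0,0],
    [0,0,0],
    [0,0,0],
  ],
  jaw=[0,0,0,0,0],
)

```text
time: 5.3
eef_pos: [0.5375, 0.1999, 0.153]
tcp_rot: [0.976, 0.217, -0.002, 0.0]
ft_force: [1.2, -0.5, -2.3]
grip_width: 0.0261
finger_force: 39.5
```

>>> step_arm(
  xyz=[
    [0,0,-0.05],
    [0,0,-0.05],
    [0,0,-0.05],
    [0,0,-0.05],
    [0,0,0],
  ],
  twist=[
    [0,0,0],
    [0,0,0],
    [0,0,0],
    [0,0,0],
    [0,0,0],
  ],
  jaw=[0,0,0,0,0],
)

```text
time: 5.92
eef_pos: [0.5383, 0.2015, 0.1422]
tcp_rot: [0.976, 0.218, -0.0, -0.0]
ft_force: [-0.4, 0.7, -2.4]
grip_width: 0.0256
finger_force: 39.5
```

>>> step_arm(
  xyz=[
    [0,0,-0.03],
    [0,0,-0.03],
    [0,0,-0.03],
    [0,0,0],
    [0,0,0],
  ],
  twist=[
    [0,0,0],
    [0,0,0],
    [0,0,0],
    [0,0,0],
    [0,0,0],
  ],
  jaw=[0,0,0,0,0],
)

```text
time: 6.55
eef_pos: [0.5386, 0.2015, 0.1371]
tcp_rot: [0.976, 0.218, 0.0, 0.0]
ft_force: [-0.4, -0.3, -2.4]
grip_width: 0.0258
finger_force: 39.5
```

>>> step_arm(
  xyz=[
    [0,0,-0.02],
    [0,0,-0.02],
    [0,0,0],
  ],
  twist=[
    [0,0,0],
    [0,0,0],
    [0,0,0],
  ],
  jaw=[0,0,0],
)

```text
time: 6.92
eef_pos: [0.5384, 0.2015, 0.1345]
tcp_rot: [0.976, 0.218, -0.0, -0.0]
ft_force: [-0.5, 0.6, -1.7]
grip_width: 0.0259
finger_force: 39.5
```

>>> step_arm(
  xyz=[
    [0,0,-0.02],
    [0,0,0],
    [0,0,0],
  ],
  twist=[
    [0,0,0],
    [0,0,0],
    [0,0,0],
  ],
  jaw=[0,0,0],
)

```text
time: 7.3
eef_pos: [0.5384, 0.2016, 0.1333]
tcp_rot: [0.976, 0.218, -0.0, -0.0]
ft_force: [-0.3, 0.1, -3.3]
grip_width: 0.0261
finger_force: 39.5
```

>>> step_arm(
  xyz=[
    [0,0,-0.02],
    [0,0,0],
    [0,0,0],
  ],
  twist=[
    [0,0,0],
    [0,0,0],
    [0,0,0],
  ],
  jaw=[0,0,0],
)

```text
time: 7.68
eef_pos: [0.5385, 0.2016, 0.1327]
tcp_rot: [0.976, 0.218, 0.0, -0.0]
ft_force: [-2.2, 0.9, 3.0]
grip_width: 0.0258
finger_force: 39.6
```

Contact with the dogs at z 0.1327. Turning to feel for the slot.

>>> step_arm(
  xyz=[
    [0,0,0],
    [0,0,0],
    [0,0,0],
    [0,0,0],
  ],
  twist=[
    [0,0,0.05],
    [0,0,0.05],
    [0,0,0],
    [0,0,0],
  ],
  jaw=[0,0,0,0],
)

```text
time: 8.18
eef_pos: [0.5385, 0.2015, 0.1325]
tcp_rot: [0.97, 0.244, 0.0, -0.0]
ft_force: [-3.1, 0.2, 5.2]
grip_width: 0.0259
finger_force: 39.5
```

>>> step_arm(
  xyz=[
    [0,0,0],
    [0,0,-0.01],
    [0,0,0],
  ],
  twist=[
    [0,0,0.05],
    [0,0,0],
    [0,0,0],
  ],
  jaw=[0,0,0],
)

```text
time: 8.55
eef_pos: [0.5383, 0.2018, 0.131]
tcp_rot: [0.967, 0.256, -0.0, -0.0]
ft_force: [-1.9, 3.0, -0.4]
grip_width: 0.0258
finger_force: 39.6
```

>>> step_arm(
  xyz=[
    [0,0,-0.02],
    [0,0,0],
    [0,0,0],
  ],
  twist=[
    [0,0,0],
    [0,0,0],
    [0,0,0],
  ],
  jaw=[0,0,0],
)

```text
time: 8.93
eef_pos: [0.5383, 0.2018, 0.1301]
tcp_rot: [0.967, 0.256, -0.0, -0.0]
ft_force: [-1.1, 4.6, -3.1]
grip_width: 0.0259
finger_force: 39.6
```

```bash
python3 -c "
from h import *
s=ctrl.sense();print(s['eef_pos'],s['ft_force'],s['moment'],s['tcp_rot'])"
```

```text
[0.53830061 0.20175988 0.13005798] [-1.12001791  4.60362709 -3.07344547] [1.15674292 0.46882147 0.067526  ] [ 9.66582835e-01  2.56354180e-01 -2.43701755e-04 -3.14145760e-04]
```

The slot is over the dogs, and the bore pushes the mill toward +y. I'll ease that way while going down.

>>> step_arm(
  xyz=[
    [0,0.01,0],
    [0,0,-0.015],
    [0,0,0],
    [0,0,0],
  ],
  twist=[
    [0,0,0],
    [0,0,0],
    [0,0,0],
    [0,0,0],
  ],
  jaw=[0,0,0,0],
)

```text
time: 9.43
eef_pos: [0.5384, 0.202, 0.1296]
tcp_rot: [0.967, 0.256, -0.0, 0.0]
ft_force: [-2.9, 3.0, 0.1]
grip_width: 0.0261
finger_force: 39.6
```

>>> step_arm(
  xyz=[
    [0,0,-0.015],
    [0,0,0],
    [0,0,0],
  ],
  twist=[
    [0,0,0],
    [0,0,0],
    [0,0,0],
  ],
  jaw=[0,0,0],
)

```text
time: 9.8
eef_pos: [0.5385, 0.2021, 0.1288]
tcp_rot: [0.967, 0.256, 0.0, -0.0]
ft_force: [-4.1, 2.9, 1.4]
grip_width: 0.026
finger_force: 39.6
```

>>> step_arm(
  xyz=[
    [-0.01,0.005,0],
    [0,0,-0.015],
    [0,0,0],
    [0,0,0],
  ],
  twist=[
    [0,0,0],
    [0,0,0],
    [0,0,0],
    [0,0,0],
  ],
  jaw=[0,0,0,0],
)

```text
time: 10.3
eef_pos: [0.5382, 0.2022, 0.128]
tcp_rot: [0.967, 0.256, 0.0, 0.0]
ft_force: [-2.8, 0.4, 2.6]
grip_width: 0.0261
finger_force: 39.6
```

>>> step_arm(
  xyz=[
    [0,0,-0.015],
    [0,0,0],
    [0,0,0],
  ],
  twist=[
    [0,0,0],
    [0,0,0],
    [0,0,0],
  ],
  jaw=[0,0,0],
)

```text
time: 10.68
eef_pos: [0.5383, 0.2022, 0.1279]
tcp_rot: [0.967, 0.256, 0.001, 0.0]
ft_force: [-3.8, 0.4, 8.3]
grip_width: 0.0257
finger_force: 39.6
```

It's hard-stopped 4.8 mm below the dogs, so it's home. I'll press a bit more and hold.

>>> step_arm(
  xyz=[
    [-0.006,0,-0.01],
    [0,0,0],
    [0,0,0],
    [0,0,0],
  ],
  twist=[
    [0,0,0],
    [0,0,0],
    [0,0,0],
    [0,0,0],
  ],
  jaw=[0,0,0,0],
)

```text
time: 11.18
eef_pos: [0.5382, 0.2023, 0.1279]
tcp_rot: [0.967, 0.256, 0.001, 0.0]
ft_force: [-5.0, 1.2, 10.9]
grip_width: 0.0258
finger_force: 39.6
```

Run:
```python
from h import *
s=ctrl.sense();print(s["eef_pos"],s["ft_force"],s["moment"])
b=snap("scene","scene3")["image"][:,:,::-1]
cv2.imwrite("pics/m3.png",cv2.resize(b[90:240,350:450],(400,600),interpolation=cv2.INTER_CUBIC))
```

```text
[0.53824926 0.20227146 0.12789936] [-4.95221776  1.15100326 10.85513079] [0.33179979 1.04944483 0.02502535]
```

View pics/m3.png

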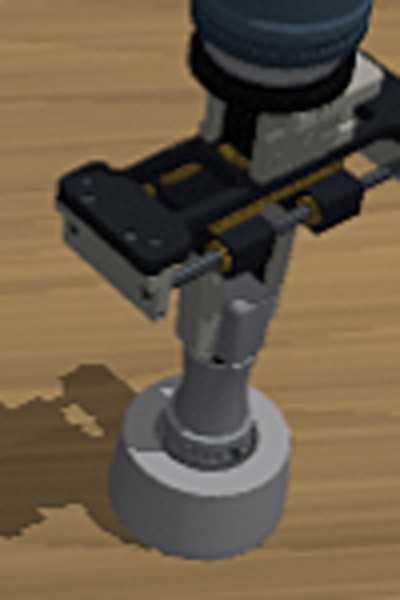

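The collar (about (210,440)) sits level inside the spindle recess. I'll relieve the load, then release and retreat.

>>> step_arm(
  xyz=[
    [-0.01,0,0.01],
    [0,0,0],
    [0,0,0],
    [0,0,0],
    [0,0,0],
  ],
  twist=[
    [0,0,0],
    [0,0,0],
    [0,0,0],
    [0,0,0],
    [0,0,0],
  ],
  jaw=[0,0,0.4,0.5,0.6],
)

```text
time: 11.85
eef_pos: [0.5371, 0.202, 0.1265]
tcp_rot: [0.967, 0.256, -0.0, 0.0]
ft_force: [0.1, 0.0, -0.3]
grip_width: 0.0511
finger_force: 0.0
```

>>> step_arm(
  xyz=[
    [0,0,0],
    [0,0,0.2],
    [0,0,0.6],
    [0,0,0.6],
    [0,0,0.6],
  ],
  twist=[
    [0,0,0],
    [0,0,0],
    [0,0,0],
    [0,0,0],
    [0,0,0],
  ],
  jaw=[0.6,0.6,0.6,0.6,0.6],
)

```text
time: 12.48
eef_pos: [0.537, 0.2024, 0.249]
tcp_rot: [0.967, 0.256, 0.001, 0.0]
ft_force: [0.4, 0.6, -0.3]
grip_width: 0.0557
finger_force: 0.0
```

>>> step_arm(
  xyz=[
    [-0.5,0,0.5],
    [-0.6,0,0.2],
    [-0.6,0,0],
    [-0.6,0,0],
    [0,0,0],
  ],
  twist=[
    [0,0,0],
    [0,0,0],
    [0,0,0],
    [0,0,0],
    [0,0,0],
  ],
  jaw=[0.6,0.6,0.6,0.6,0.6],
)

```text
time: 13.1
eef_pos: [0.3972, 0.2026, 0.2903]
tcp_rot: [0.966, 0.257, 0.001, -0.0]
ft_force: [0.9, 0.1, 0.4]
grip_width: 0.0559
finger_force: 0.0
```

Run:
```python
from h import *
a=snap("top","top4")["image"][:,:,::-1];b=snap("scene","scene4")["image"][:,:,::-1]
def cr(i,x,y,w,h): return cv2.resize(i[y:y+h,x:x+w],(400,600),interpolation=cv2.INTER_CUBIC)
cv2.imwrite("pics/m4.png",np.hstack([cr(a,176,125,100,150),cr(b,350,90,100,150)]))
s=load("scene4");inv=lambda P:np.c_[(P[:,0]+.4-350)*4+400,(P[:,1]+.4-90)*4].round(0).tolist()
g=.518;c_,s_=np.cos(g),np.sin(g)
for h in(.167,.172):print(h,inv(proj(s,[(.538+u*c_-v*s_,.202+u*s_+v*c_,h) for u,v in[(.02,.013),(.02,-.013),(-.02,-.013),(-.02,.013)]])))
```

```text
0.167 [[678.0, 293.0], [639.0, 314.0], [587.0, 268.0], [626.0, 249.0]]
0.172 [[680.0, 286.0], [640.0, 307.0], [588.0, 261.0], [627.0, 242.0]]
```

View pics/m4.png

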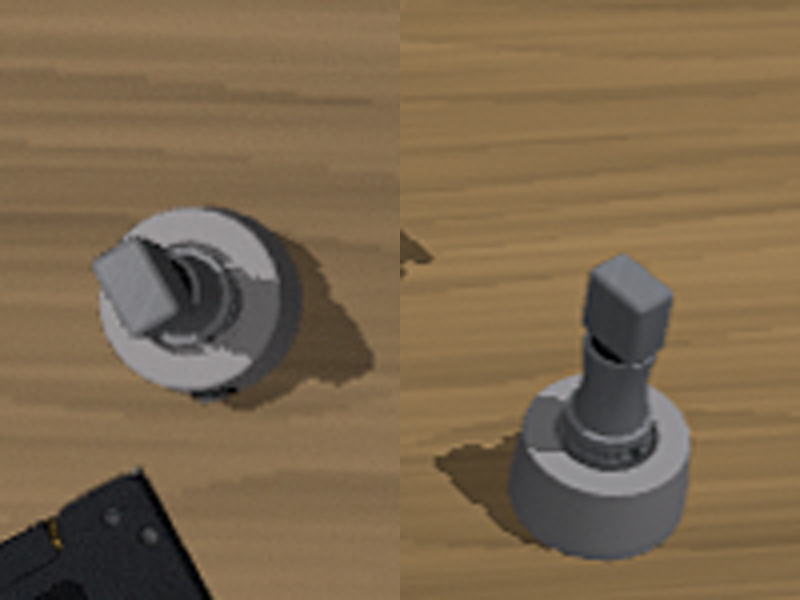

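The mill stands upright at home height. Its grip top corners, such as (626,254) and (672,293), match the seated prediction, and the robot is clear.

```bash
python3 -c "
from cell import job
print(job.job_done())"
```

```text
the job is handed in; nothing more can be done
None
```

The pepper mill is seated over the dogs in the drive dock, was pressed home with about 13 N and released upright, and the job is handed in; no verdict came back.

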